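# Pry open the marker case and present the marker

## Robot

A 7-joint arm with a two-finger parallel gripper is mounted at the origin on a cart in front of the work surface, level with it; the furniture and walls round the work are solid. World frame = base frame: x ahead of the robot, y to its left, z up, the work surface at z = 0. Lengths are in m, angles in rad, forces in N, time in s.
With the tool pointing down it reaches from about 0.375 to 0.925 m from the base axis. Payload 3.1 kg.
Tool frame: the origin (TCP) lies between the finger pads; the fingertips stand 19 mm ahead of it and the grasp point (between the pads) is the TCP; z points along the fingers, y is the direction in which the jaws open and shut (so a half turn about z gives the same grasp; the last joint's range is limited). The gripper opens to 85 mm and grips with 20 to 120 N. Pads are 22 mm wide; open, the fingers measure 114 mm over their backs; the gripper's body (76 mm by 85 mm) begins 54 mm behind the grasp point. The pads swing forward as they close: fully open they stand 13 mm farther back than shut.
Start: joints at [1.154, 0.383, 0.044, 1.598, -0.018, 1.161, -0.05], TCP at [0.204, -0.617, 0.25] pointing down, gripper open.
Joint ranges: [-2.61, 2.61], [-0.41, 2.15], [-1.48, 1.57], [0, 2.5], [-1.57, 4.71], [0.05, 1.97], [-2.85, 2.85]. Speed limits (rad/s): [2.79, 2.79, 3.14, 3.14, 3.14, 3.14, 3.14].

## Interface

Orientations are given as a unit quaternion [x, y, z, w].
In Python, from bench import move_ptp, movel, move_j, move_gripper, pause, inverse_kinematics, read_camera, camera_params, MotionError, sign_off, look_for, tip_of, read_time_s, read_qpos, read_joint_vel, read_effort, read_eef_pos, read_tcp_rot, read_ft_force, read_ft_torque, read_finger_gap gives the robot as it stands. Calls block until the motion is done:
- move_ptp(position, orientation): joint-space move of the TCP to a pose.
- movel(position, orientation=None, speed=0.15): straight line of the TCP; orientation=None keeps the orientation; speed is the mean speed in m/s.
- move_j(angles): joint-space move.
- move_gripper(opening, effort=None): finger opening in m; effort is the grip in N (None keeps the last); returns when the fingers have stopped.
- pause(seconds).
- inverse_kinematics(position, orientation): joint angles nearest the present ones, or None.
- read_camera(name): name is "side" or "top" or "wrist"; returns the picture (420x560x3 uint8, red, green, blue); there is no depth.
- camera_params(name): a dict with "K" (3x3 intrinsics, pixels), "camera_from_world" (4x4, takes a point from world to camera coordinates). Camera axes: x right, y down, z forward; pixel columns grow to the right and rows downward; lengths in m; the calibration is good to about 2 mm. A picture is of the moment at which its call begins: read the wrist's pose just before it. camera_params takes no time and is no camera call; for the wrist camera it gives the pose at the moment of the call.
A pose or a line that the arm cannot do raises MotionError and nothing moves.
- sign_off(): hands the job in, once; it reports no verdict.
Trained networks look in the newest picture that a camera, given by its name, has taken for a name from the list of things; names that differ only in an ending like _2 or _b are one class to them, and where a whole thing is asked for, a point or a joint stands for the part that bears it (a point fixed in the world has none). Each returns a list of dicts, best first, with "confidence" (0 to 1); they miss things now and then, are a little off and sometimes report something else, mostly with a low value. They report only what shows in the picture. A call takes as long as a camera call. They do not tell look-alikes from the thing itself.
- look_for(camera, name): "at" ([column, row] in pixels, amid what is visible of it).
- tip_of(camera, name): "at" ([column, row] in pixels: a listed point, or the origin of a listed thing).
Readings, each from a call of its own:
- read_time_s(): time.
- read_qpos(): joint angles.
- read_joint_vel(): joint speeds.
- read_effort(): joint torques, N m.
- read_eef_pos(): TCP position.
- read_tcp_rot(): TCP orientation.
- read_ft_force(): force on the tool from outside, world axes, zero at the start.
- read_ft_torque(): the same for the moment, N m.
- read_finger_gap(): finger opening in m.
Only numpy, scipy, OpenCV 4.12 (cv2) and the standard library are available. Lean on these libraries where they do the work, as an engineer would, in place of code of your own. Each camera call takes 0.05 s, during which the arm holds its last target.

## Task

Lever up the closed hood of the marker case with the blade of the paint scraper (not with the fingers), swing the hood back well open so that it stays open, and lay the scraper down flat on the bench and let go of it. Then draw the marker pen up out of its well, turn it from upright to roughly level (within about 30 degrees) and finish while still holding it there, still, gripped between the fingers, at least 20 cm above the bench. Leave the masking tape, the jar and the grey cone-shaped cup where they stand.

Things in the scene. Friction and masses are not known exactly. Their poses are not given: they have to be found in the camera images.
- case: Fixed grey block, 70 mm deep (x) x 90 wide (y) x 80 high, on a 100 x 120 x 5 mm foot screwed to the bench; a bare metal hood sits on top. Origin: centre of the underside; x points from its front (pry side, towards the robot) to its back (hinge side), z up.
- pry_slot (a point): Middle of the mouth of the pry slot, at (-51, 0, 74) mm in the case frame. The slot lies between a 70 mm wide steel ledge on the front face (top at z = 68 mm) and the shut hood's overhanging lip (underside at z = 80 mm): 12 mm high, 16 mm deep along case x, open to the front and the sides. Axes as the case.
- case_hinge (a point): Middle of the hood's hinge line: back top edge of the case block, at (35, 0, 80) mm in the case frame. The hinge runs along the case's y axis. Axes as the case.
- well_mouth (a point): Centre of the mouth of the marker well, at (5, 0, 80) mm in the case frame: a square hole of 19 mm, 75 mm deep, straight down, sides along the case's x and y. Axes as the case.
- hood (a joint): Angle of the hood, rad: 0 shut, grows as its front goes up and back, stop at 2.2; well open is past 1.2. No latch; a stiff hinge (about 0.10 N m friction) holds it where it is left. Hollow, open below, 90 g; shut it covers the case's top, 70 mm deep (case x = -35 to 35 mm), 90 wide, 61 high; the marker's top stands inside.
- hood_lip (a point): Middle of the lower front edge of the hood's lip, 86 mm from the hinge line, at (-51, 0, 80) mm in the case frame when shut; moves with the hood. The lip is a flat flange, 90 mm wide, 5 mm thick; its underside reaches from 66 to 86 mm from the hinge line. z: normal to that underside, into the hood.
- scraper: Paint scraper, 160 x 60 x 15 mm, about 60 g, red handle, lying flat at the start. Origin: centre of its underside; z up as it lies. Blade towards -x: 60 mm wide (y), 2 mm thick at z = 6 to 8 mm, straight edge at x = -80 mm, free back to about x = -25 mm. Handle: x = -25 to 80 mm, up to 28 mm wide, z = 0 to 14 mm.
- marker: White marker pen, black cap, 123 mm long, 17 thick, 16 g, upright in the well, top 128 mm above the bench (48 mm stick out of the well). Behaves like a bar of 16 x 16 mm square section: grip along its x or z axis. y: long axis, up at the start; z: along -y of the case. Origin half-way along, on its side: the pen's middle is at (0, 0, 8) mm in its frame.
- tape: Roll of masking tape lying flat, 92 mm across, 26 mm high; origin centre of its underside. Bystander.
- jar: Jar with a lid, 62 mm across, 78 mm high; origin centre of its underside. Bystander.
- cone: Grey cone-shaped cup standing mouth down, 55 mm across, 63 mm high; origin centre of its underside. Bystander.
Mind the look-alikes: they are no part of the job. Of the things that look like the scraper, take the one that is farthest from the robot's base at the start.

How it is judged:
By the outcome, as a careful person would: the job done as asked, in the order asked, and still so for the second after the job is handed in, while the arm keeps its last pose, push and grip.
It also fails if it takes over 70 s, if anything falls off the work surface, if the arm or the gripper's body presses on something with over 40 N, if the wrist force passes 120 N, or if a joint passes its speed limit or range.

## Working session

There is one attempt and no reset: what is moved stays moved. The work goes in short steps, each a Python script; the robot and the scene stay as the last script left them, time stands still between calls to the robot, and variables do not carry over. Pictures are saved under pics/ and viewed, and the job is handed in when it is done.

```bash
ls; mkdir -p pics
python3 - <<'E'
from bench import *
import cv2
print(read_time_s(), read_eef_pos(), read_tcp_rot(), read_finger_gap())
for n in ["side","top","wrist"]:
    im=read_camera(n); cv2.imwrite(f"pics/a_{n}.png",im[:,:,::-1])
    p=camera_params(n); print(n,p)
    for t in ["scraper","case","marker","tape","jar","cone","hood_lip","pry_slot","case_hinge"]:
        print(t,[([round(float(v)) for v in d["at"]],round(float(d["confidence"]),2)) for d in tip_of(n,t)][:5])
print(read_time_s())
E
```

```text
pics
0.0 [ 0.20346089 -0.61637611  0.24886238] [ 9.87320080e-01  1.58736442e-01 -2.47532838e-04 -1.31884029e-03] 0.08525667792212596
side {'K': array([[415.62750733,   0.        , 278.83413256],
       [  0.        , 415.62750733, 208.8340186 ],
       [  0.        ,   0.        ,   1.        ]]), 'camera_from_world': array([[-0.99765769,  0.06342689, -0.02561568,  0.55939891],
       [ 0.05458629,  0.51251639, -0.85694066, -0.02662985],
       [-0.04122462, -0.8563317 , -0.51477816,  1.32457771],
       [ 0.        ,  0.        ,  0.        ,  1.        ]])}
scraper [([294, 187], 0.69), ([323, 209], 0.56)]
case [([271, 268], 0.84), ([312, 311], 0.48)]
marker [([234, 212], 0.26)]
tape [([235, 213], 0.55)]
jar [([313, 310], 0.61)]
cone [([240, 191], 0.82)]
hood_lip [([295, 240], 0.75)]
pry_slot [([291, 237], 0.67)]
case_hinge [([260, 244], 0.93), ([295, 240], 0.45)]
top {'K': array([[418.82039402,   0.        , 278.12940853],
       [  0.        , 418.82039402, 206.36342813],
       [  0.        ,   0.        ,   1.        ]]), 'camera_from_world': array([[-0.02913714, -0.99951315, -0
[... 389 characters left out ...]
)]
hood_lip [([218, 213], 0.65)]
pry_slot [([218, 214], 0.71)]
case_hinge []
wrist {'K': array([[356.41391475,   0.        , 277.6245051 ],
       [  0.        , 356.41391475, 209.9198828 ],
       [  0.        ,   0.        ,   1.        ]]), 'camera_from_world': array([[ 3.14039791e-01, -9.49409376e-01,  9.20181727e-04,
        -6.49436555e-01],
       [-9.11493766e-01, -3.01226847e-01,  2.80074100e-01,
        -3.55447739e-02],
       [-2.65627793e-01, -8.87931520e-02, -9.59977943e-01,
         3.77673169e-01],
       [ 0.00000000e+00,  0.00000000e+00,  0.00000000e+00,
         1.00000000e+00]])}
scraper []
case []
marker []
tape []
jar []
cone []
hood_lip []
pry_slot []
case_hinge []
1.5
```

View pics/a_side.png

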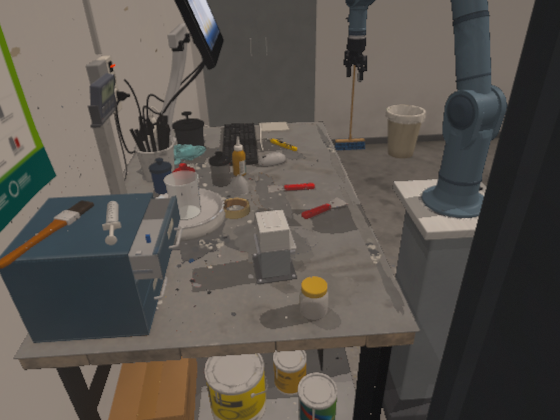

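View pics/a_top.png

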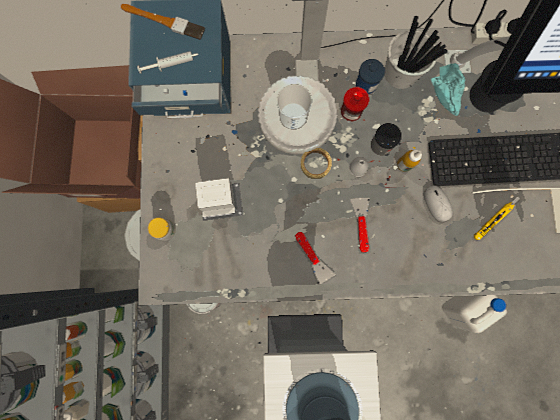

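```bash
cat > h.py <<'E'
from bench import *
import numpy as np, cv2
from scipy.spatial.transform import Rotation as R
def ray(cam,px,P=None):
    P=P or camera_params(cam); K=P["K"];T=P["camera_from_world"]
    d=np.linalg.inv(K)@np.array([px[0],px[1],1.]); Rm=T[:3,:3]
    return -Rm.T@T[:3,3], Rm.T@d
def onz(cam,px,z,P=None):
    o,d=ray(cam,px,P); return o+d*(z-o[2])/d[2]
def proj(cam,X,P=None):
    P=P or camera_params(cam); c=P["camera_from_world"][:3,:3]@np.array(X)+P["camera_from_world"][:3,3]
    c=P["K"]@c; return c[:2]/c[2]
def tri(obs):
    A=np.zeros((3,3));b=np.zeros(3)
    for o,d in obs:
        d=d/np.linalg.norm(d);M=np.eye(3)-np.outer(d,d);A+=M;b+=M@o
    return np.linalg.solve(A,b)
def save(n,im): cv2.imwrite(f"pics/{n}.png",im[:,:,::-1])
def crop(n,im,c0,r0,c1,r1,s):
    save(n,cv2.resize(im[r0:r1,c0:c1],None,fx=s,fy=s,interpolation=cv2.INTER_CUBIC))
np.set_printoptions(precision=4,suppress=True)
E
python3 - <<'E'
from h import *
for n,px,z in [("scrA",(310,260),0),("scrB",(361,228),0),("Bblade",(361,200),.007),("tape",(316,165),0),("jar",(166,230),0),("cone",(356,171),0),("case",(222,205),0),("lip",(218,213),.08)]:
    print(n,onz("top",px,z))
print("side B",onz("side",(294,187),0),onz("side",(323,209),0),onz("side",(240,191),0),onz("side",(271,268),0),onz("side",(291,237),.08))
im=cv2.imread("pics/a_top.png")[:,:,::-1]
crop("b_top",im,280,140,440,260,5)
crop("b_case",im,140,140,300,260,5)
im=cv2.imread("pics/a_side.png")[:,:,::-1]
crop("b_side",im,210,150,370,270,5)
E
```

```text
scrA [0.4118 0.0158 0.    ]
scrB [ 0.5006 -0.1375  0.    ]
Bblade [ 0.5827 -0.1412  0.007 ]
tape [ 0.6948 -0.0138  0.    ]
jar [0.512  0.4365 0.    ]
cone [ 0.6725 -0.1328  0.    ]
case [0.5816 0.2705 0.    ]
lip [0.5463 0.2704 0.08  ]
side B [ 0.499  -0.1478  0.    ] [0.4227 0.008  0.    ] [ 0.6844 -0.1395  0.    ] [0.5986 0.2821 0.    ] [0.5451 0.2644 0.08  ]
```

View pics/b_top.png

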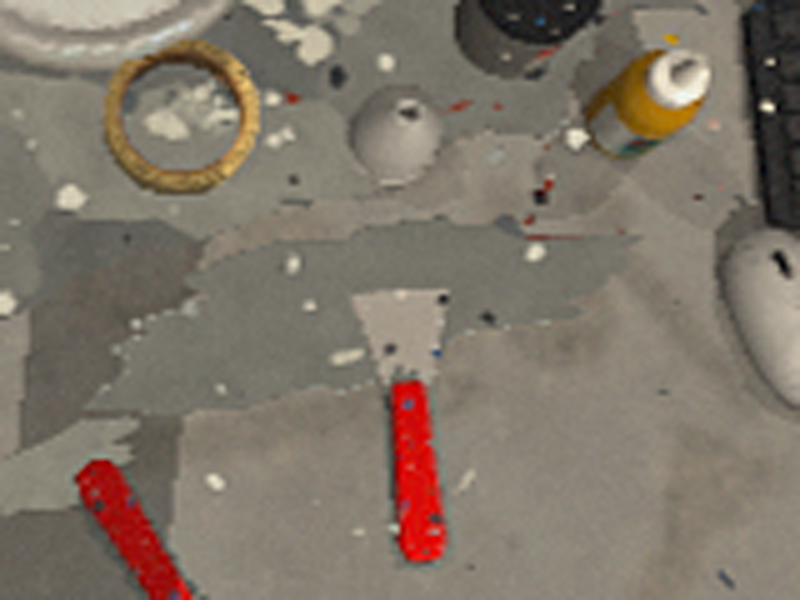

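View pics/b_case.png

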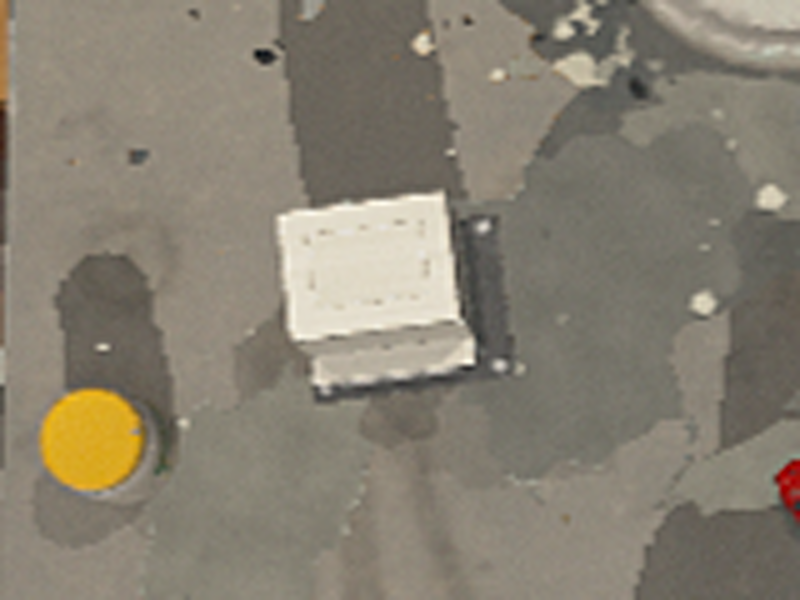

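View pics/b_side.png

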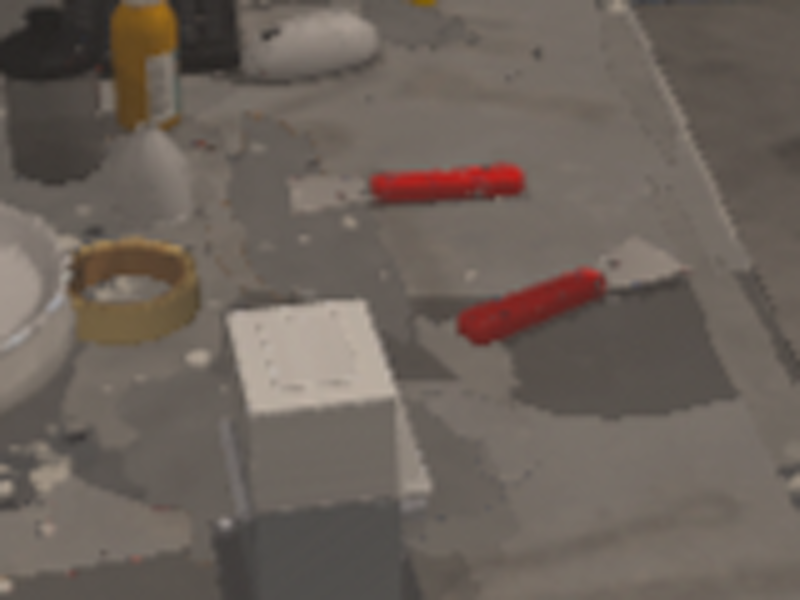

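Run:
```python
from h import *
from scipy.optimize import least_squares
top=lambda c:(c[0]/5+280,c[1]/5+140)
c5=lambda c:(c[0]/5+140,c[1]/5+140)
e1=onz("top",top((352,293)),.007);e2=onz("top",top((449,291)),.007)
h1=onz("top",top((409,382)),.012);h2=onz("top",top((423,562)),.007)
print("edge",e1,e2,np.linalg.norm(e1-e2),"handle",h1,h2, np.linalg.norm((e1+e2)/2-h2))
s5=lambda c:(c[0]/5+210,c[1]/5+150)
print("side handle ends",onz("side",s5((373,187)),.010),onz("side",s5((522,180)),.010),"edge",onz("side",s5((290,192)),.007))
# case fit
obs=[("top",c5((277,213)),(35,45,141)),("top",c5((444,192)),(35,-45,141)),("top",c5((463,322)),(-35,-45,141)),("top",c5((293,342)),(-35,45,141)),
("top",c5((314,403)),(-50,60,5)),("top",c5((513,375)),(-50,-60,5)),
("side",s5((228,316)),(35,-45,141)),("side",s5((365,300)),(-35,-45,141)),("side",s5((399,402)),(-35,45,141)),("side",s5((249,413)),(35,45,141))]
P={n:camera_params(n) for n in("top","side")}
def f(p):
    r=R.from_euler("z",p[2]).as_matrix();o=[]
    for n,px,X in obs: o+=list(proj(n,r@(np.array(X)/1000)+[p[0],p[1],0],P[n])-px)
    return np.array(o)
s=least_squares(f,[.58,.27,0],loss="soft_l1");print(s.x,np.degrees(s.x[2]));print(s.fun.reshape(-1,2))
```

```text
edge [ 0.5879 -0.1102  0.007 ] [ 0.5873 -0.1674  0.007 ] 0.05719463008609144 handle [ 0.5333 -0.1396  0.012 ] [ 0.4288 -0.1424  0.007 ] 0.15884557797743348
side handle ends [ 0.5326 -0.1298  0.01  ] [ 0.4312 -0.1286  0.01  ] edge [ 0.5889 -0.1345  0.007 ]
[0.5909 0.2734 0.1032] 5.910881019693632
[[-0.418  -0.0748]
 [-0.1878 -0.3278]
 [-0.9674 -0.5663]
 [-0.927  -0.0492]
 [-0.3857  0.3645]
 [ 0.2416  0.5748]
 [-0.3695 -1.9527]
 [ 0.116  -1.7802]
 [ 0.1184 -2.5823]
 [ 0.0606 -1.3255]]
```

```bash
cat >> h.py <<'E'
CX,CY,CYAW=0.5909,0.2734,0.1032
def W(p,yaw=None,o=None):  # case frame (m) -> world
    return R.from_euler("z",CYAW).apply(np.array(p,float))+np.array([CX,CY,0])
def q(yaw,pitch=0):  # tool down, tool x along yaw; pitch>0 tips fingers forward (pitch=pi/2: level)
    return (R.from_euler("z",yaw)*R.from_euler("y",-pitch)*R.from_euler("x",np.pi)).as_quat()
E
python3 - <<'E'
from h import *
t0=read_time_s()
def ik(n,p,o):
    j=inverse_kinematics(list(p),list(o)); print(n,np.round(p,3),None if j is None else np.array(j))
ik("scr",(0.50,-.14,.022),q(.02)); ik("scr flip",(0.50,-.14,.022),q(.02+np.pi))
for th in (0,.5,1,1.5,1.95):
    ik(f"arc{th}",W([.035-.076*np.cos(th)-.09,0,.08+.076*np.sin(th)+.015]),q(CYAW))
ik("mk",W([.005,0,.11]),q(CYAW)); ik("mkup",W([.005,0,.21]),q(CYAW))
for x in(.45,.55):
  for z in (.25,.3,.35):
   for y in (0,.2):
    for p in (1.2,1.4,1.57): ik(f"lev{p}",(x,y,z),q(0.1,p))
print(read_time_s()-t0)
E
```

```text
scr [ 0.5   -0.14   0.022] [ 0.4087  0.4844 -0.2478  2.0393  0.1926  0.6394 -1.5176]
scr flip [ 0.5   -0.14   0.022] [ 0.6692  0.539  -0.5523  2.0271  0.4361  0.6913  1.4288]
arc0 [0.461 0.26  0.095] [ 0.1917  0.5468 -0.937   1.9714  0.5612  0.9063 -2.506 ]
arc0.5 [0.47  0.261 0.131] [ 0.2377  0.516  -0.9899  1.9312  0.5212  0.9763 -2.4653]
arc1 [0.495 0.264 0.159] [ 0.2141  0.4978 -0.9515  1.8588  0.4709  1.0294 -2.3992]
arc1.5 [0.531 0.267 0.171] [ 0.1455  0.5091 -0.8585  1.7729  0.4362  1.0618 -2.3363]
arc1.95 [0.564 0.271 0.166] [ 0.0897  0.5512 -0.786   1.7002  0.4351  1.0736 -2.3023]
mk [0.596 0.274 0.11 ] [ 0.0142  0.6466 -0.6844  1.6575  0.4674  1.0073 -2.2939]
mkup [0.596 0.274 0.21 ] [ 0.0991  0.5634 -0.809   1.5872  0.4315  1.1784 -2.2681]
lev1.2 [0.45 0.   0.25] None
lev1.4 [0.45 0.   0.25] None
lev1.57 [0.45 0.   0.25] None
lev1.2 [0.45 0.2  0.25] None
lev1.4 [0.45 0.2  0.25] None
lev1.57 [0.45 0.2  0.25] None
lev1.2 [0.45 0.   0.3 ] None
lev1.4 [0.45 0.   0.3 ] None
lev1.57 [0.45 0.   0.3 ] None
lev1.2 [0.45 0.2  0.3 ] None
lev1.4 [0.45 0.2  0.3 ] None
lev1.57 [0.45 0.2
[... 232 characters left out ...]
.   0.25] None
lev1.57 [0.55 0.   0.25] None
lev1.2 [0.55 0.2  0.25] [ 0.3211  0.2184 -1.035   2.4484  2.2769  0.8813  2.1768]
lev1.4 [0.55 0.2  0.25] None
lev1.57 [0.55 0.2  0.25] None
lev1.2 [0.55 0.   0.3 ] None
lev1.4 [0.55 0.   0.3 ] None
lev1.57 [0.55 0.   0.3 ] None
lev1.2 [0.55 0.2  0.3 ] [ 0.1555 -0.0044 -0.8311  2.4268  2.1753  0.6626  2.1878]
lev1.4 [0.55 0.2  0.3 ] None
lev1.57 [0.55 0.2  0.3 ] None
lev1.2 [0.55 0.   0.35] None
lev1.4 [0.55 0.   0.35] None
lev1.57 [0.55 0.   0.35] None
lev1.2 [0.55 0.2  0.35] [ 0.5331 -0.2144 -1.1079  2.3774  2.127   0.4141  2.1781]
lev1.4 [0.55 0.2  0.35] [-0.7733 -0.0494  0.0439  2.4971  2.2862  0.8775  2.0843]
lev1.57 [0.55 0.2  0.35] None
0.0
```

Run:
```python
from h import *
move_ptp([0.46,-.14,.2],list(q(.02)))
P=camera_params("wrist"); im=read_camera("wrist"); save("c_wrist",im)
print(read_eef_pos(),read_time_s(),np.array(read_qpos()),read_finger_gap(),read_ft_force())
for X in [(.5876,-.139,.007),(.4288,-.1424,.007),(.508,-.1405,0)]: print(proj("wrist",X,P))
print(tip_of("wrist","scraper"))
import pickle; pickle.dump(P,open("c.pkl","wb"))
```

```text
[ 0.46   -0.1413  0.2001] 3.5167 [ 0.5304  0.1395 -0.3388  2.0289  0.056   0.9813 -1.3895] 0.08541089891952729 [-0.7414 -0.3113 -0.0986]
[278.7315  34.1065]
[279.0538 221.2204]
[278.6366 133.9888]
[{'at': [275.2, 128.7], 'confidence': 0.83}, {'at': [118.7, 223.4], 'confidence': 0.75}]
```

View pics/c_wrist.png

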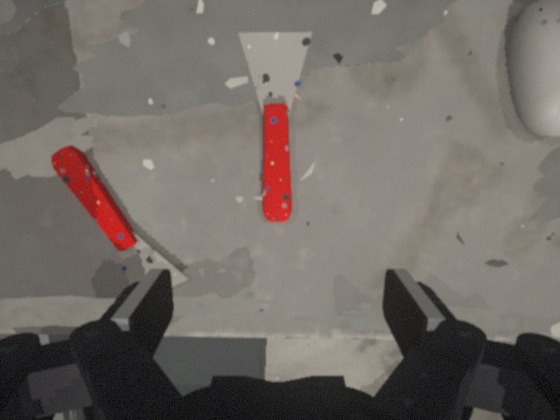

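Run:
```python
from h import *
import pickle; P=pickle.load(open("c.pkl","rb"))
e1=onz("wrist",(239,33),.007,P);e2=onz("wrist",(312,33),.007,P)
a=onz("wrist",(276,104),.013,P);b=onz("wrist",(277.5,220),.007,P)
print(e1,e2,a,b,np.linalg.norm((e1+e2)/2-b)); d=(e1+e2)/2-b; print(np.arctan2(d[1],d[0]), b+d/2)
```

```text
[ 0.5878 -0.1069  0.007 ] [ 0.5889 -0.1658  0.007 ] [ 0.5334 -0.1378  0.013 ] [ 0.43   -0.1409  0.007 ] 0.15846114326945354
0.02871040325293087 [ 0.5092 -0.1387  0.007 ]
```

Run:
```python
from h import *
o=list(q(.027))
move_ptp([0.497,-.1387,.08],o)
movel([0.497,-.1387,.026],o,speed=.1)
f0=np.array(read_ft_force())
move_gripper(.034,30); print(f0,read_ft_force(),read_eef_pos())
save("d1",read_camera("wrist"))
movel([0.497,-.1387,.022],o,speed=.05); print(read_ft_force(),read_eef_pos())
move_gripper(.0,100); print(read_finger_gap(),read_ft_force(),read_eef_pos(),read_time_s())
save("d2",read_camera("wrist"))
```

```text
[ 0.9438  0.3726 -0.2229] [ 0.0061 -0.32   -0.0283] [ 0.497  -0.1387  0.0261]
[ 0.09   -0.1858 -0.0432] [ 0.4966 -0.1386  0.0216]
0.019100125188290077 [-0.6985  0.4171  2.2521] [ 0.4972 -0.1386  0.0223] 5.9417
```

View pics/d2.png

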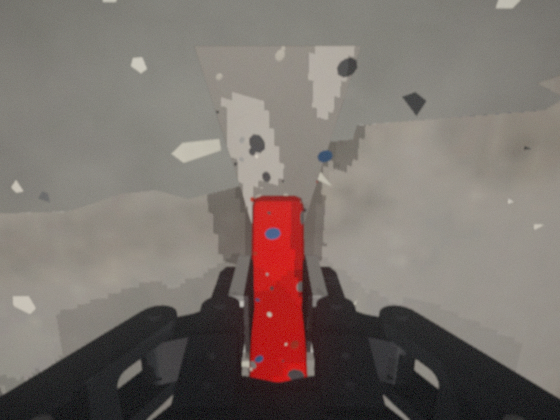

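Run:
```python
from h import *
p=list(read_eef_pos()); movel([p[0],p[1],.12],list(q(.027)),speed=.12)
move_ptp(list(W([-.173,0,.089])),list(q(CYAW)))
print(read_finger_gap(),read_ft_force(),read_ft_torque(),read_eef_pos(),W([-.173,0,.089]),read_time_s())
P=camera_params("wrist");im=read_camera("wrist");save("e_wrist",im)
crop("e_side",read_camera("side"),230,180,370,285,5)
crop("e_top",read_camera("top"),160,160,300,265,5)
for s in(-1,1):
  X=W([-.081,s*.03,.074]); print("exp edge",proj("wrist",X,P),proj("side",X),proj("top",X))
import pickle; pickle.dump(P,open("e.pkl","wb"))
```

```text
0.019411218112547524 [ 0.2076 -0.9916 -0.1158] [-0.0426 -0.0153  0.0107] [0.4197 0.2541 0.0888] [0.4188 0.2556 0.089 ] 8.45
exp edge [359.7088  48.8916] [302.3535 231.7012] [231.0783 224.6619]
exp edge [190.8794  49.1847] [307.6172 245.2599] [209.593  227.5307]
```

View pics/e_wrist.png

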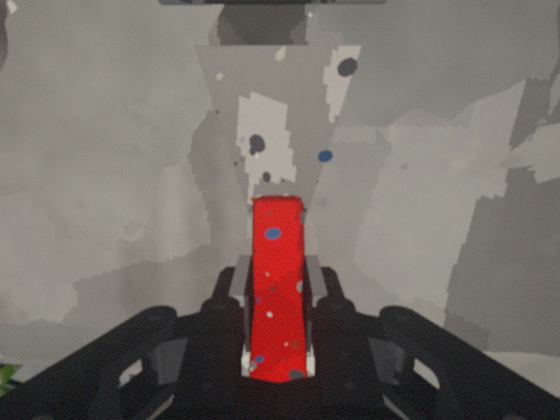

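View pics/e_side.png

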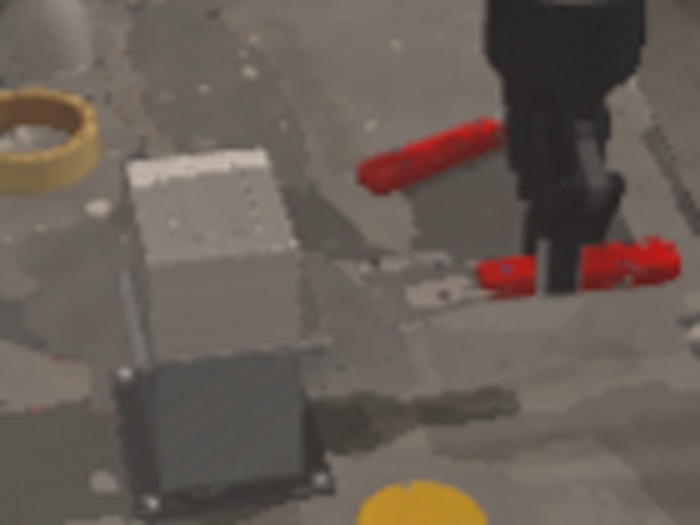

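View pics/e_top.png

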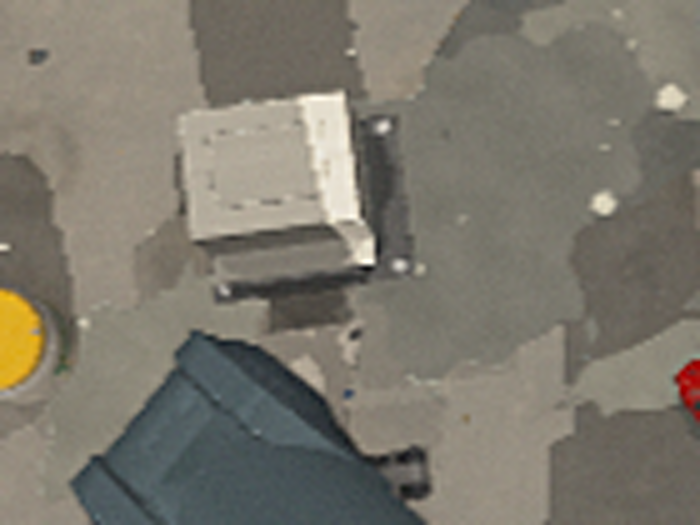

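Run:
```python
from h import *
a=cv2.imread("pics/d2.png");b=cv2.imread("pics/e_wrist.png")
v=np.vstack([cv2.resize(x[30:75,180:380],None,fx=4,fy=4,interpolation=cv2.INTER_NEAREST) for x in(a,b)])
cv2.imwrite("pics/f.png",v)
```

```text
(no output)
```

View pics/f.png

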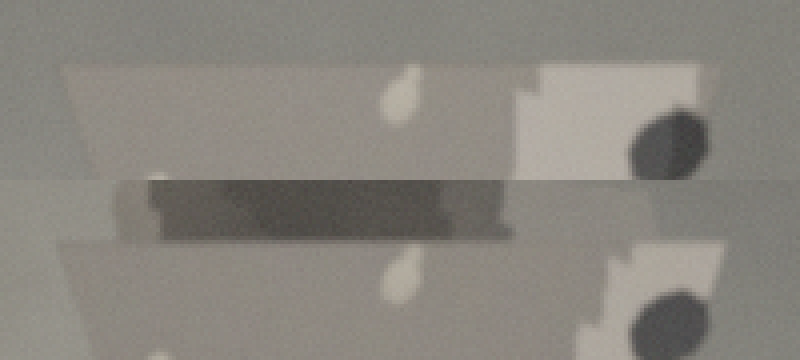

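```bash
cat >> h.py <<'E'
def tipgo(cx,cz,yaw=CYAW,speed=.1):  # blade edge centre at case (cx,0,cz)
    movel(list(W([cx-.0935,0,cz+.015])),list(q(yaw)),speed=speed)
E
python3 - <<'E'
from h import *
tipgo(-.060,.074); tipgo(-.041,.074,speed=.05)
print("in",read_ft_force(),read_eef_pos())
for th in (-.03,.1,.2,.3):
    tipgo(.035-.076*np.cos(th),.079+.076*np.sin(th),speed=.06)
    print(th,read_ft_force(),read_ft_torque(),read_finger_gap())
print(read_time_s())
save("g_wrist",read_camera("wrist"));crop("g_side",read_camera("side"),230,180,370,285,5)
E
```

```text
in [ 0.6838  0.1177 -1.524 ] [0.4572 0.2596 0.0889]
-0.03 [-0.1232 -0.5282 -0.6732] [-0.0391  0.0065 -0.0065] 0.01983016963747816
0.1 [-0.3146 -0.5714 -1.6842] [-0.0421  0.0373 -0.0253] 0.01957167161149689
0.2 [-0.4454 -0.2857 -2.0565] [ 0.0236  0.0533 -0.0216] 0.019642069890343842
0.3 [ 0.0408  0.9094 -1.6307] [0.0542 0.0776 0.02  ] 0.019641502862228946
10.5917
```

View pics/g_side.png

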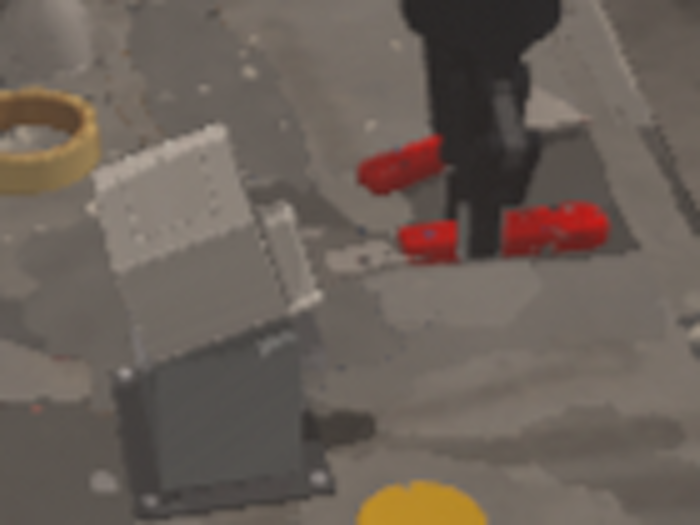

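View pics/g_wrist.png

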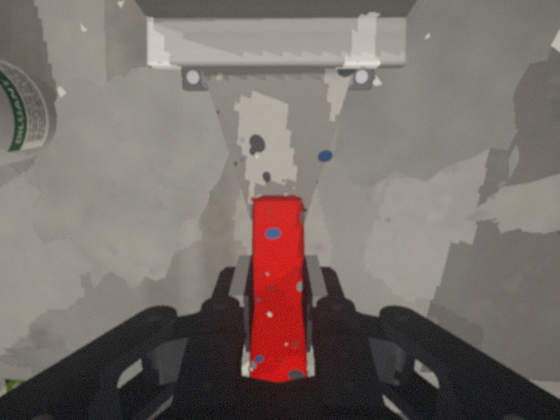

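The hood has lifted about 0.3 rad on the blade (side crop: the lip edge is at (320,297)). The grip on the scraper is steady, so I'll carry on along the arc.

Run:
```python
from h import *
for th in np.arange(.45,1.96,.15):
    tipgo(.035-.076*np.cos(th),.08+.076*np.sin(th),speed=.08)
    print(round(th,2),np.round(read_ft_force(),1),round(read_finger_gap(),4))
print(read_time_s(),read_eef_pos())
save("h_wrist",read_camera("wrist"));crop("h_side",read_camera("side"),210,170,350,275,5)
```

```text
0.45 [ 0.1  0.4 -0.6] 0.0198
0.6 [ 0.1 -0.4 -1. ] 0.0198
0.75 [-0.3  0.2 -0.6] 0.0202
0.9 [ 0.5  0.  -0.6] 0.0201
1.05 [ 0.  -0.1 -0.7] 0.0198
1.2 [ 0.4  0.5 -0.6] 0.0195
1.35 [ 0.1  0.6 -1.5] 0.0201
1.5 [-0.3  0.2 -0.3] 0.0195
1.65 [-0.5 -0.7 -0.9] 0.0197
1.8 [ 0.6  0.3 -0. ] 0.0195
1.95 [-0.2  0.3 -0.7] 0.02
13.9083 [0.5613 0.2701 0.1654]
```

View pics/h_side.png

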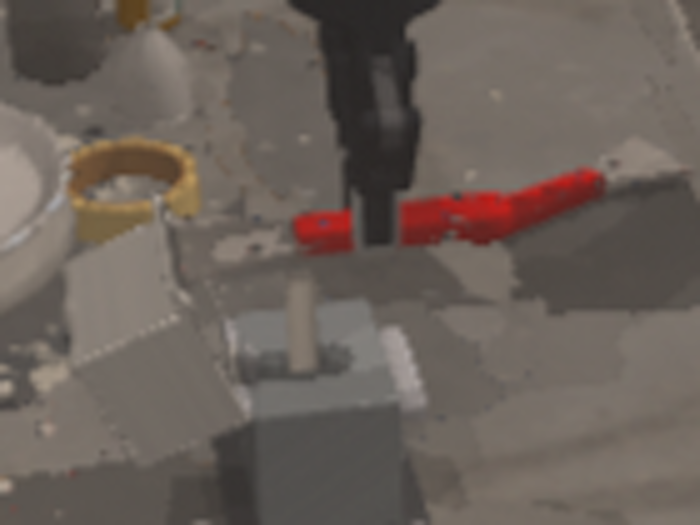

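View pics/h_wrist.png

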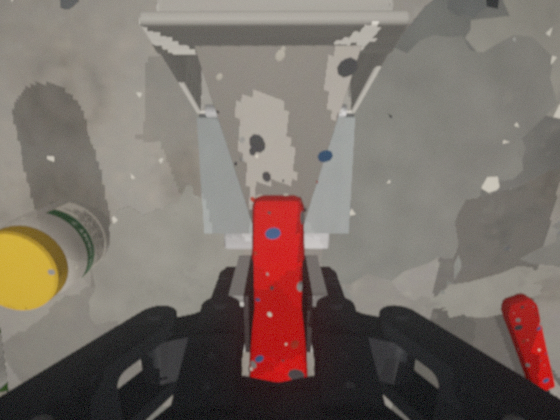

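Run:
```python
from h import *
p=np.array(read_eef_pos()); d=W([-.13,0,0])-W([0,0,0])
movel(list(p+d),list(q(CYAW)),speed=.2)
o=list(q(.027))
move_ptp([.497,-.1387,.12],o)
movel([.497,-.1387,.04],o,speed=.15)
z=.034
f0=read_ft_force()[2]
for z in np.arange(.034,.0205,-.002):
    movel([.497,-.1387,z],o,speed=.04); f=read_ft_force(); print(round(z,3),np.round(f,1),read_eef_pos()[2])
    if f[2]-f0>4: break
print(read_time_s()); save("i_wrist",read_camera("wrist")); crop("i_side",read_camera("side"),210,130,350,235,5)
```

```text
0.034 [ 0.8 -0.4 -1.1] 0.03440430321342948
0.032 [ 0.2 -0.2 -1.2] 0.03204800836410856
0.03 [ 0.6 -0.4 -1.2] 0.029815660578841705
0.028 [ 0.4  0.3 -0.4] 0.027797509717304523
0.026 [-0.5 -1.  -0.4] 0.025805446281456916
0.024 [-0.3  0.2 -0.6] 0.02384726268979977
0.022 [-0.3  0.1  1.8] 0.02231969814118886
18.7833
```

View pics/i_side.png

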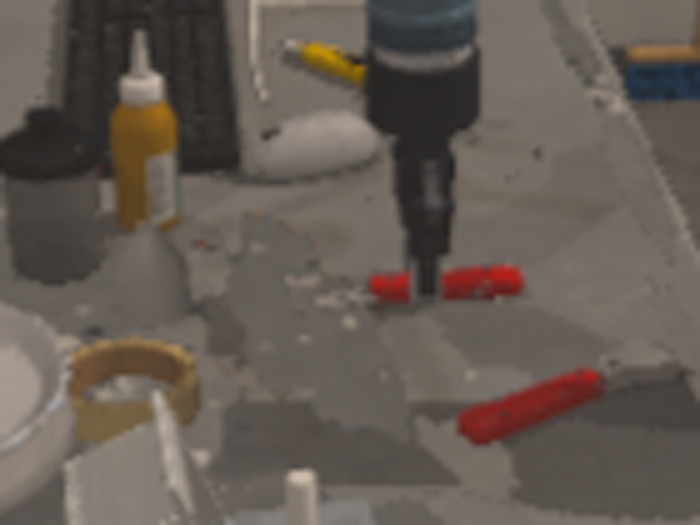

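Run:
```python
from h import *
o=list(q(.027))
move_gripper(.05,30); movel([.497,-.1387,.15],o,speed=.15); move_gripper(.085)
P=camera_params("wrist");im=read_camera("wrist");save("j_wrist",im)
crop("j_side",read_camera("side"),200,150,340,255,5)
print(read_time_s())
def ik(p,o,seed=None): return inverse_kinematics(list(p),list(o))
for flip in (0,np.pi):
  for pit in (0,.3):
   print(flip,pit,ik(W([.005,0,.112]),q(CYAW+flip,pit)),ik(W([.005,0,.22]),q(CYAW+flip,pit)))
n=0
# level search, any heading; pen axis = tool z; elevation up to 15deg below level
for x in (.4,.5,.6,.7):
  for y in (-.2,0,.2):
   for z in (.27,.33,.4):
    for yaw in np.arange(-np.pi,np.pi,np.pi/8):
     for roll in (0,np.pi):
      for p in (1.25,1.57):
       oo=(R.from_quat(q(yaw,p))*R.from_euler("z",roll)).as_quat()
       j=ik((x,y,z),oo)
       if j is not None:
         n+=1
         dj=np.abs(np.array(j)-np.array(read_qpos()))
         if dj.max()<1.9: print(x,y,z,round(yaw,2),round(roll,1),p,np.array(j))
print(n)
```

```text
20.825
0 0 [-0.0239  0.6265 -0.6292  1.6584  0.4235  0.9966 -2.2644] [ 0.0261  0.5173 -0.6988  1.582   0.3525  1.172  -2.2142]
0 0.3 [-0.1194  0.4767 -0.5232  1.8824  0.6228  0.6529 -2.4956] [ 0.124   0.3975 -0.8185  1.8011  0.5797  0.869  -2.4218]
3.141592653589793 0 [ 0.3308  0.9607 -1.2531  1.6422  0.953   1.27    0.56  ] [ 0.3313  0.7797 -1.2477  1.5683  0.7528  1.3475  0.67  ]
3.141592653589793 0.3 [ 0.2567  1.1055 -1.2563  1.4071  0.8127  1.5558  0.6782] [ 0.2447  0.9544 -1.253   1.3384  0.6708  1.6553  0.7263]
0.4 -0.2 0.27 -2.75 3.1 1.25 [-0.2828  0.6797  0.4809  1.6767  0.3692  1.9129 -0.9795]
0.4 -0.2 0.27 -2.75 3.1 1.57 [-0.5637  1.0509  0.9194  1.6605  0.3102  1.9319 -0.6536]
0.4 -0.2 0.27 -2.36 3.1 1.25 [-0.2866  0.5366  0.2619  1.8471  0.6383  1.7849 -0.9925]
0.4 -0.2 0.27 -2.36 3.1 1.57 [-0.3002  0.711   0.2618  1.826   0.7337  1.9426 -1.0358]
0.4 -0.2 0.27 -1.96 3.1 1.25 [ 0.2498  0.4497 -0.5294  2.0302  1.0121  1.8352 -1.104 ]
0.4 -0.2 0.27 -1.96 3.1 1.57 [-0.2726  0.5836  0.0438  2.0433  0.9977  1.8463 -1.1298]
0.4 -0.2 0.27 -1.57 3.1 1.25 [ 0.2072  0.2826 -0.5615  
[... 28229 characters left out ...]
723 -0.6421  1.298   0.2967]
0.7 -0.2 0.33 1.18 3.1 1.25 [ 0.8136  0.7106 -0.3012  1.3929 -1.028   1.4878 -2.6422]
0.7 -0.2 0.33 1.18 3.1 1.57 [ 0.8752  0.8403 -0.3668  1.407  -1.2171  1.5984 -2.5261]
0.7 -0.2 0.33 1.57 0 1.25 [ 0.9772  1.0571 -0.9069  1.0215 -0.4328  1.7121  0.2645]
0.7 -0.2 0.33 1.57 0 1.57 [ 0.9994  1.1907 -0.9419  1.0193 -0.6197  1.765   0.2798]
0.7 -0.2 0.33 1.57 3.1 1.25 [ 0.7077  0.9055 -0.2869  1.0434 -0.8612  1.8503 -2.6527]
0.7 -0.2 0.33 1.57 3.1 1.57 [ 0.7722  1.0336 -0.3917  1.0378 -1.0219  1.9315 -2.671 ]Traceback (most recent call last):
  File "<stdin>", line 20, in <module>
  File "<stdin>", line 7, in ik
ValueError: time passes only in moves, steps and waits
```

View pics/j_wrist.png

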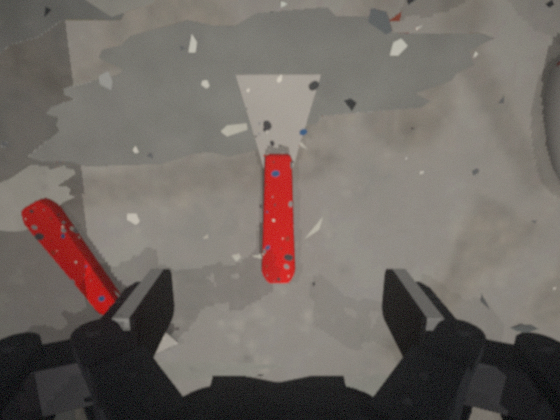

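View pics/j_side.png

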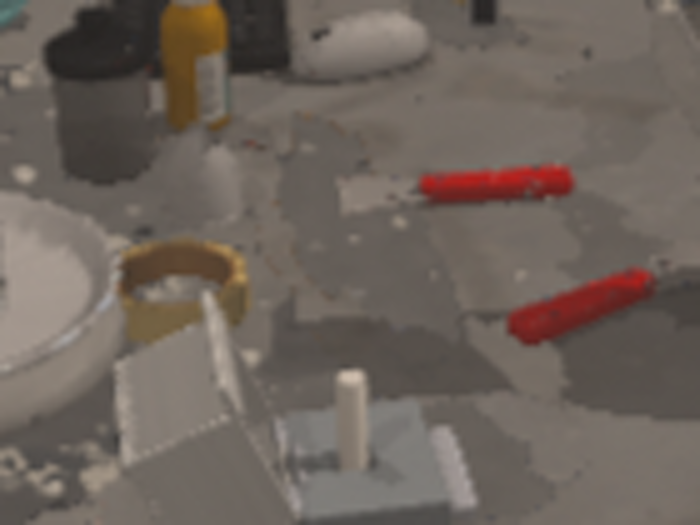

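```bash
python3 - <<'E'
from h import *
P=camera_params("wrist");T=P["camera_from_world"];c=-T[:3,:3].T@T[:3,3]
print("cam in tool",R.from_quat(read_tcp_rot()).inv().apply(c-np.array(read_eef_pos())))
read_camera("side");
for n in("marker","well_mouth","hood_lip","case_hinge"): print(n,[(d["at"],d["confidence"]) for d in tip_of("side",n)][:2])
print("exp marker top",proj("side",W([.005,0,.128])),"lip th1.9",[proj("side",W([.035-.086*np.cos(t),0,.08+.086*np.sin(t)])) for t in(1.7,1.9,2.0)])
E
python3 - <<'E'
from h import *
move_ptp(list(W([-.06,0,.25])),list(q(CYAW)))
P=camera_params("wrist");im=read_camera("wrist");save("k_wrist",im)
print(read_time_s(),np.array(read_qpos()))
X=[W([.005+a,b,.128]) for a,b in((.008,.008),(.008,-.008),(-.008,-.008),(-.008,.008))]
print("exp top corners",[proj("wrist",x,P) for x in X]); print("tip",tip_of("wrist","marker"),proj("wrist",W([.005,.0,.0665]),P))
print("well",tip_of("wrist","well_mouth"),proj("wrist",W([.005,0,.08]),P))
import pickle; pickle.dump(P,open("k.pkl","wb"))
E
```

```text
cam in tool [ 0.0717 -0.0012 -0.1228]
marker [([272.2, 247.5], 0.48)]
well_mouth [([270.3, 237.1], 0.75)]
hood_lip [([244.5, 218.7], 0.98)]
case_hinge [([258.7, 240.0], 0.65)]
exp marker top [270.1088 224.0503] lip th1.9 [array([252.2198, 212.6892]), array([245.2302, 214.8786]), array([241.9317, 216.4011])]
22.675 [ 0.1103  0.3882 -0.7922  1.705   0.2976  1.1749 -2.2328]
exp top corners [array([262.2822, 104.8632]), array([286.6509, 104.7962]), array([286.544 , 129.7222]), array([262.6343, 129.7912])]
tip [{'at': [259.5, 112.6], 'confidence': 0.76}] [274.9382 115.0645]
well [{'at': [273.7, 114.4], 'confidence': 0.73}] [274.8631 115.4956]
```

View pics/k_wrist.png

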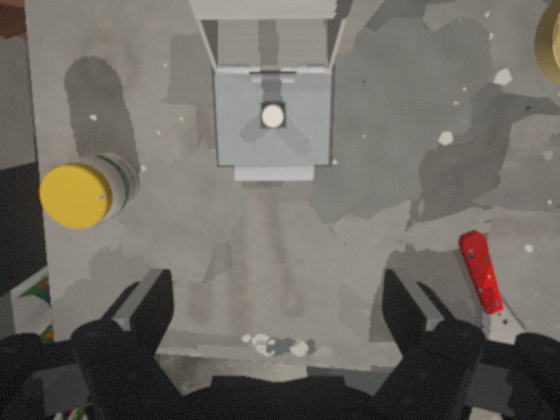

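Run:
```python
from h import *
o=list(q(CYAW))
m=[.0055,.0005]
move_gripper(.05,30)
movel(list(W([*m,.2])),o,speed=.2)
movel(list(W([*m,.110])),o,speed=.1)
print(read_eef_pos(),W([*m,.11]),read_ft_force())
move_gripper(0,40); print(read_finger_gap(),read_ft_force(),read_ft_torque(),read_time_s())
save("l_wrist",read_camera("wrist"));crop("l_side",read_camera("side"),200,150,340,255,5)
```

```text
[0.5969 0.275  0.1108] [0.5963 0.2745 0.11  ] [ 0.4142 -0.1026  0.0884]
0.0159424088823346 [-0.8308  0.6952  2.4857] [-0.0502  0.0388 -0.0488] 25.2167
```

View pics/l_side.png

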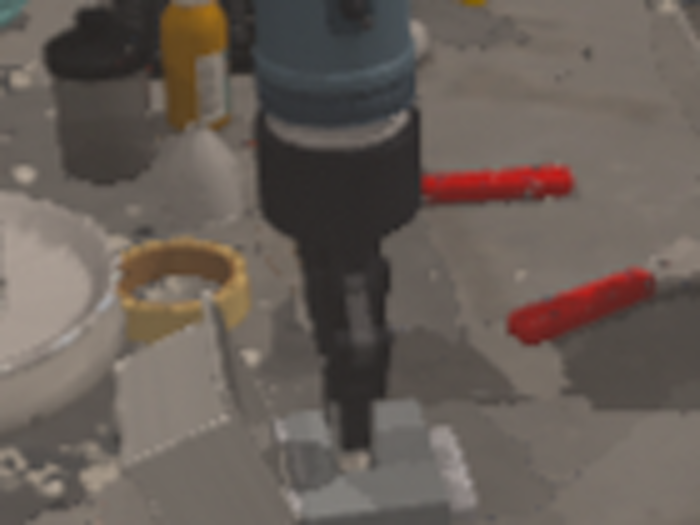

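Gripped at 15.9 mm, which matches the pen. The next step is to draw it straight up out of the well.

Run:
```python
from h import *
o=list(q(CYAW)); m=[.0055,.0005]
for z in (.115,.15,.30):
    movel(list(W([*m,z])),o,speed=.1 if z<.2 else .15); print(z,np.round(read_ft_force(),1),round(read_finger_gap(),4))
save("m_wrist",read_camera("wrist"));crop("m_side",read_camera("side"),200,130,340,235,5)
oo=list((R.from_quat(q(1.96,1.5))*R.from_euler("z",np.pi)).as_quat())
print(read_time_s(),np.array(read_qpos()),inverse_kinematics([.42,.2,.36],oo))
```

```text
0.115 [-1.  -0.8 -0.6] 0.0161
0.15 [ 0.7  0.2 -0.6] 0.0157
0.3 [ 0.2 -0.1  0.1] 0.0156
27.3167 [ 0.0695  0.4684 -0.7674  1.495   0.3293  1.3144 -2.1961] [ 0.7684  0.5597 -0.8342  1.9512 -0.9525  1.5524 -2.439 ]
```

View pics/m_side.png

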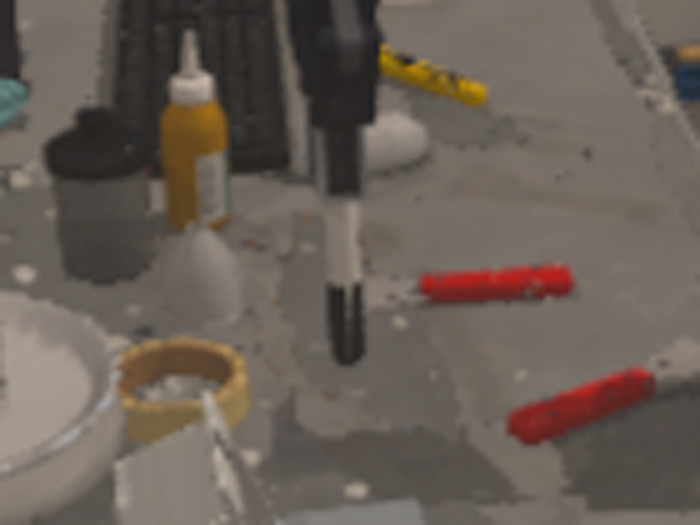

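View pics/m_wrist.png

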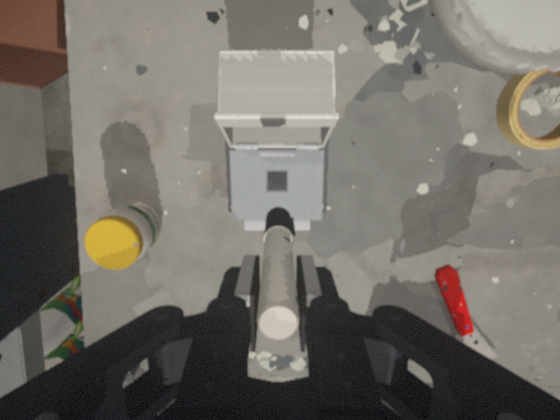

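Run:
```python
from h import *
oo=list((R.from_quat(q(1.57,1.5))*R.from_euler("z",np.pi)).as_quat())
print(inverse_kinematics([.45,.0,.36],oo))
move_ptp([.45,.0,.36],oo)
pause(.5)
z=R.from_quat(read_tcp_rot()).apply([0,0,1])
print(read_eef_pos(),"tool z",z,np.degrees(np.arcsin(z[2])),read_finger_gap(),read_ft_force(),read_time_s(),np.abs(read_joint_vel()).max())
save("n_side",read_camera("side"));save("n_top",read_camera("top"));save("n_wrist",read_camera("wrist"))
```

```text
[ 1.131   0.5222 -0.7303  1.9513 -0.9557  1.6339 -2.4014]
[0.45   0.0004 0.36  ] tool z [-0.0001  0.9975 -0.071 ] -4.071814322564583 0.016011779051624615 [-0.0065  0.2342  0.203 ] 29.025 0.006966432341089764
```

View pics/n_side.png

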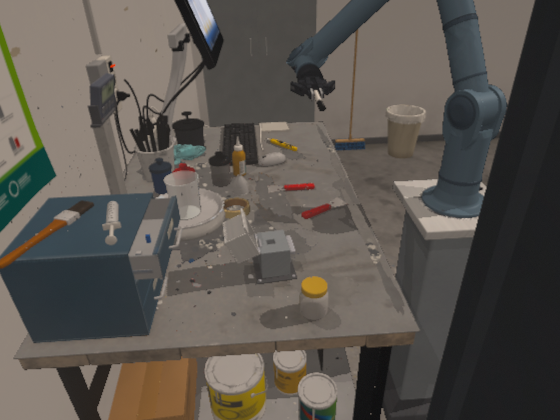

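View pics/n_top.png

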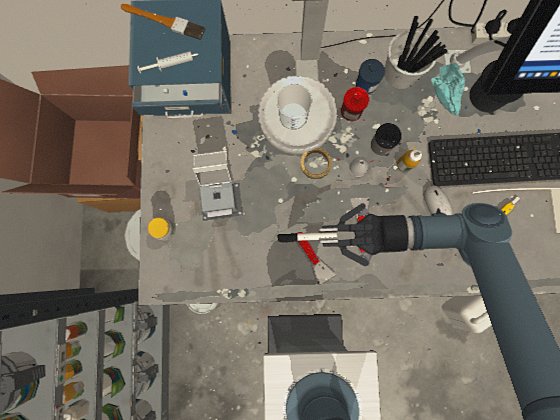

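View pics/n_wrist.png

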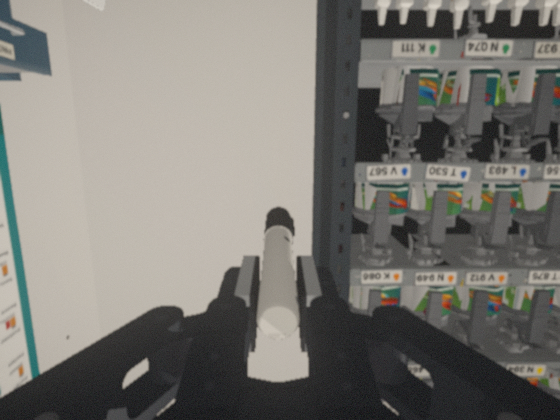

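The marker is level, black cap at (288,238) in the top view, and firmly held. The hood is open, the scraper lies flat at (297,187) in the side view, and the tape, jar and cone are in place.

Run:
```python
from h import *
pause(.3); print(read_finger_gap(),np.abs(read_joint_vel()).max(),read_time_s()); print(sign_off())
```

```text
0.016037405791056124 0.0013871145446975694 29.475
the job is handed in; nothing more can be done
None
```

The job is done and handed in at 29.5 s; `sign_off()` gives no verdict.

- **Scraper and hood:** I took the farther of the two red scrapers. Its blade levered the hood up and pushed it back to about 1.9 rad, where it has stayed.
- **Laying down:** The scraper went back flat on its original spot and was released.
- **Marker:** I drew the pen straight up out of its well. It is now held about 4° off level at z = 0.36 m.

**Last checks:** The finger gap is steady at 16.0 mm, matching the pen, and the arm is practically still. The tape, jar and cone show no visible movement in the last pictures. The force readings I took stayed below about 3 N.

**Disagreements:** The networks placed some points a few pixels away from my calibrated projections. For example, they put the marker at (259, 113) in the wrist picture where I expected (275, 115). The picture itself matched my projection, so I used that.

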